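# Unmould the toddler's snack bars and set out the cup

### The arm

A 6-joint arm with a two-finger parallel gripper is mounted at the origin on the work surface. World frame = base frame: x ahead of the robot, y to its left, z up, the work surface at z = 0. Lengths are in mm, angles in rad, forces in N, time in s.
With the tool pointing down it reaches from about 350 to 975 mm from the base axis. Payload 7.1 kg.
Tool frame: the origin (TCP) lies midway between the tips of the shut fingers; the grasp point (between the pads) lies 19 mm behind it; z points along the fingers, y is the line along which they close (so a half turn about z gives the same grasp; the last joint's range is limited). The gripper opens to 88 mm and grips with 3 to 60 N. Pads are 20 mm wide; open, the fingers measure 115 mm over their backs; the gripper's body (75 mm by 178 mm) begins 61 mm behind the grasp point.
Start: joints at [1.105, 0.423, 1.63, -0, 1.089, -0.019], TCP at [270.019, 563.644, 222.675] pointing down, gripper open.
Joint ranges: [-3, 3], [-0.9, 2.11], [0.09, 2.58], [-1.31, 4.45], [0.11, 2.69], [-2.54, 2.54]. Speed limits (rad/s): [2.39, 2.39, 3.01, 3.14, 3.14, 3.14].

### API

Orientations are given as a rotation vector (axis times angle).
In Python, from workcell import get_obs, get_image, camera_params, close_job gives the robot as it stands.
- The arm moves only by the shell command python3 -m creep 'ROWS' [OPENING]. ROWS is a JSON object of lists of equal length, an entry for each row: "delta_pos": the shift along the tool's x, y, z in m, a list of three; "twist": the turn, a rotation vector about the tool's x, y, z in degrees, a list of three. A call has 1 to 20 rows; each row shifts and turns the commanded pose from where the row before left it, along the tool's axes as they then stand; what a row does not reach is not made up. A row lasts 1/12 s, in which the tool goes at most 41.7 mm and 7.16 degrees, less where a joint would pass 70% of its speed; a pose out of reach is approached as far as the arm can. A call with a gripper value outside its range is refused whole. OPENING is the opening, from 0 (shut) to 1 (fully open), set as the call begins (- or left out, the last holds). The fingers move at their own pace and stop on an object; the grip force is fixed at half the most. Time passes only in rows, so rows that do not move let the fingers close. It gives the time, the measured TCP pose, the force, the opening and the grip force at its end, in the units of the state.
- get_obs(): the state, without advancing time (a new reading comes with each control period).
- get_image(name): name is "scene" or "top" or "wrist"; returns (picture, depth): 420x560x3 uint8, red, green, blue; 420x560 float32, mm along the optical axis (not along the pixel's ray), 0 where there is no reading.
- camera_params(name): a dict with "camera_matrix" (3x3 intrinsics, pixels), "k1" (the pictures are not rectified: a ray, as slopes to the right and down, at radius r is drawn at 1 + k1 r^2 times it, then the intrinsics apply), "extrinsics" (4x4, takes a point from camera to world coordinates). Camera axes: x right, y down, z forward; pixel columns grow to the right and rows downward; lengths in mm; the calibration is good to about 2 mm. A picture is of the moment at which its call begins: read the wrist's pose just before it. camera_params takes no time and is no camera call; for the wrist camera it gives the pose at the moment of the call.
- close_job(): hands the job in; it is judged then, once.
The state is a dict: "t": time; "qpos": joint angles; "qvel": joint speeds; "joint_torque": joint torques, N m; "ee_pos": TCP position; "orientation": TCP orientation; "ft_force": force on the tool from outside, world axes, zero at the start; "moment": the same for the moment, N m; "width": finger opening in mm; "grasp_force": force on a finger pad.
Only numpy, scipy, OpenCV 4.12 (cv2) and the standard library are available. Lean on these libraries where they do the work, as an engineer would, in place of code of your own. Each camera call takes 0.05 s, during which the arm holds its last target. There are 200 camera calls.

### The job

Use the spatula's blade, slid into the gap under the lip, to lever open the cover of the moulding case, then lift every cereal bar out of its cavity and stand it on its foot, tab up, on the floor of the serving dish. Lift the sippy cup off the drying rack by its handle and stand it beside, wholly on the cork coaster; at the end the spatula lies flat on its mat with neither end hanging over and the empty case's cover is fully shut again. Leave the other things on the counter where they are.

Things in the scene. Friction and masses are not known exactly. Their poses are not given: they have to be found in the camera images.
- case: White mould case, fixed. Walls 130 (x) by 190 (y) mm, 5 thick, rim at z 62; origin under their centre, front to its -x. Solid ledge along the front: x -65 to -103 mm, top at z 55. Inside, a grey block, top at z 24, with four cavities 34 (x) by 24 (y) mm, floor at z 6, at x 0, y -63, -21, 21, 63 mm; two to four hold a bar.
- lid (a joint): Angle of the case's cover, rad: 0 shut, 1.9 fully open, leaning back. Flat plate, 6 mm thick, 190 wide, reaching 148 mm from the hinge; clear but for the front 36 mm. Stiff hinge (2 N at the lip) holds it at any angle. Shut, its underside is at z 62 and overhangs the case front by 18 mm: a 7 mm gap above the ledge, too low for fingers, room for a blade laid on the ledge and slid in.
- lid_hinge (a point): Middle of the hinge line, at the top of the case's far wall (case x +65, z 62 mm). Hinge line runs along the case's y.
- lid_lip (a point): Point on the grey front strip of the cover, 36 mm by 190 mm, 6 mm thick, moving with it. Centre of its underside, 130 mm from the hinge; x and y as the case's when shut, z out of the cover's top face.
- spatula: Small spreading spatula. Wooden handle 100 mm long (x -50 to 50), 18 wide (y), 16 high (z); steel blade 22 mm wide, 2.5 mm thick, x 50 to 140 mm, level with the handle's underside. Origin under the handle's centre, x towards the blade tip, z up.
- spatula_tip (a point): Middle of the blade's tip edge, mid-thickness (spatula x 140, z 1.25 mm).
- spatula_butt (a point): End of the spatula's handle (spatula x -50, z 8 mm).
- mat: Grey fabric-faced mat on which the spatula lies, fixed, 240 mm (its x) by 80 mm (its y), 3 mm thick. Origin under its centre.
- dish: White ceramic serving dish, loose, 120 mm (x) by 170 mm (y), 18 mm high, walls and floor 5 mm thick. Origin under its centre.
- rack: Clear acrylic drying rack with slotted platform, fixed, 130 x 130 mm, platform top at 45 mm. Origin under its centre.
- coaster: Round cork coaster, fixed, 110 mm across, 4 mm thick. Origin under its centre.
- cup: Green closed sippy cup, 62 mm across at the foot, 70 mm above, body 78 mm high, with a carrying handle over the top: a level bar along its x, 68 mm long, 12 wide (y), z 115 to 125 mm, on two legs 8 mm thick at x -30 and 30; open beneath (spout 12 mm high at y +22). Origin at the centre of the foot, z up.
- bar0: Moulded cereal bar (some may be absent): foot 30 (x) by 20 (y) mm, 22 mm high, with a white grip tab standing on it, 12 mm thick (x), 20 mm wide (y), z 22 to 52 mm. Origin at the centre of the foot, z up. Starts in a cavity of the case, its axes those of the case.
- bar1: Moulded cereal bar (some may be absent): foot 30 (x) by 20 (y) mm, 22 mm high, with a white grip tab standing on it, 12 mm thick (x), 20 mm wide (y), z 22 to 52 mm. Origin at the centre of the foot, z up. Starts in a cavity of the case, its axes those of the case.
- bar2: Moulded cereal bar (some may be absent): foot 30 (x) by 20 (y) mm, 22 mm high, with a white grip tab standing on it, 12 mm thick (x), 20 mm wide (y), z 22 to 52 mm. Origin at the centre of the foot, z up. Starts in a cavity of the case, its axes those of the case.
- bar3: Moulded cereal bar (some may be absent): foot 30 (x) by 20 (y) mm, 22 mm high, with a white grip tab standing on it, 12 mm thick (x), 20 mm wide (y), z 22 to 52 mm. Origin at the centre of the foot, z up. Starts in a cavity of the case, its axes those of the case.
- cap0: Bystander: white bottle cap near the dish, 42 mm across, 16 mm high. Origin at the centre of its underside.
- cap1: Bystander: white bottle cap nearer the robot, 42 mm across, 16 mm high. Origin at the centre of its underside.
- scoop: Bystander: stainless measuring scoop, bowl 38 mm across and 22 mm high, 90 mm handle, lying flat. Origin under the centre of its bowl.
- formula: Bystander: formula container with flip lid, 100 mm across, 130 mm high. Origin at the centre of its underside.
- babybottle: Bystander: clear baby bottle, 56 mm across, 160 mm high. Origin at the centre of its underside.
- jar: Bystander: small glass jar, 52 mm across, 70 mm high. Origin at the centre of its underside.
- timer: Bystander: white kitchen timer, 50 x 60 x 28 mm. Origin at the centre of its underside.
There are look-alikes about, which are no part of the job. Several things have the shape of the spatula; the one meant has the colours described above.

How it is judged:
By the outcome, as a careful person would: the job done as asked, in the order asked, and still so for the second after the job is handed in, with the robot touching nothing.
Of bar0, bar1, bar2, bar3 only 2 to 4 are there at a start; the rules pass over those that are not, and their reading is None.
At some moment in a run one of spatula, dish may be knocked a few centimetres aside while the robot is not near it.
It also fails if it takes over 210 s, if anything falls off the work surface, if the arm or the gripper's body presses on something with over 40 N, if the wrist force passes 120 N, or if a joint passes its speed limit or range.

## Working session

There is one attempt and no reset: what is moved stays moved. The work goes in short steps, Python scripts to look and compute and a shell command to move; the robot and the scene stay as the last step left them, time stands still between calls to the robot, and variables do not carry over. Pictures are saved under pics/ and viewed, at most 16 in all, crops included, and the job is handed in when it is done.

```bash
mkdir -p pics; ls; cat > h.py <<'E'
import numpy as np,cv2
from workcell import get_obs,get_image,camera_params
from scipy.spatial.transform import Rotation as R
def P(name):
    c=camera_params(name);return np.array(c["camera_matrix"]),c["k1"],np.array(c["extrinsics"])
def ray(cam,uv):
    K,k,E=cam
    d=cv2.undistortPoints(np.array(uv,float).reshape(-1,1,2),K,np.array([k,0,0,0.]))[:,0]
    return E[:3,3],np.c_[d,np.ones(len(d))]@E[:3,:3].T
def plane(cam,uv,z):
    o,d=ray(cam,uv);return o+d*((z-o[2])/d[:,2])[:,None]
def proj(cam,X):
    K,k,E=cam;T=np.linalg.inv(E)
    return cv2.projectPoints(np.array(X,float).reshape(-1,1,3),cv2.Rodrigues(T[:3,:3])[0],T[:3,3],K,np.array([k,0,0,0.]))[0][:,0]
def cloud(cam,dep):
    v,u=np.mgrid[:dep.shape[0],:dep.shape[1]]
    o,d=ray(cam,np.c_[u.ravel(),v.ravel()])
    X=o+d*dep.reshape(-1,1);X[dep.ravel()==0]=np.nan
    return X.reshape(*dep.shape,3)
def shot(name,save=None):
    cam=P(name);im,d=get_image(name)
    if save:cv2.imwrite(f'pics/{save}.png',im[:,:,::-1]);np.savez(f'pics/{save}.npz',im=im,d=d,K=cam[0],k=cam[1],E=cam[2])
    return cam,im,d
def load(s):
    z=np.load(f'pics/{s}.npz');return (z['K'],float(z['k']),z['E']),z['im'],z['d']
def st():
    o=get_obs();print({k:np.round(v,3).tolist() for k,v in o.items() if k in('t','qpos','ee_pos','orientation','ft_force','width','grasp_force')})
    print(np.round(R.from_rotvec(o['orientation']).as_matrix(),3).tolist())
    return o
E
python3 - <<'E'
from h import *
st()
for n in('top','scene','wrist'):
    c,_,_=shot(n,n+'0');print(n,np.round(c[2],2).tolist(),c[0][0,0])
E
```

```text
pics
{'t': 0.0, 'qpos': [1.105, 0.424, 1.631, -0.0, 1.089, -0.019], 'ee_pos': [269.774, 563.172, 221.9], 'orientation': [-0.696, -3.063, 0.002], 'ft_force': [0.042, -0.092, 1.173], 'grasp_force': 0.0, 'width': 88.227}
[[-0.902, 0.432, -0.001], [0.432, 0.902, -0.001], [0.0, -0.002, -1.0]]
top [[-0.01, -0.99, 0.15, 261.86], [-1.0, 0.01, -0.03, -27.97], [0.03, -0.15, -0.99, 1401.08], [0.0, 0.0, 0.0, 1.0]] 454.0947052726471
scene [[0.19, 0.84, -0.51, 1014.22], [0.98, -0.17, 0.09, -132.75], [-0.02, -0.52, -0.86, 1014.31], [0.0, 0.0, 0.0, 1.0]] 437.427898785251
wrist [[0.43, 0.87, 0.24, 203.32], [0.9, -0.42, -0.12, 595.33], [-0.0, 0.27, -0.96, 382.83], [0.0, 0.0, 0.0, 1.0]] 312.8357599058583
```

View pics/top0.png

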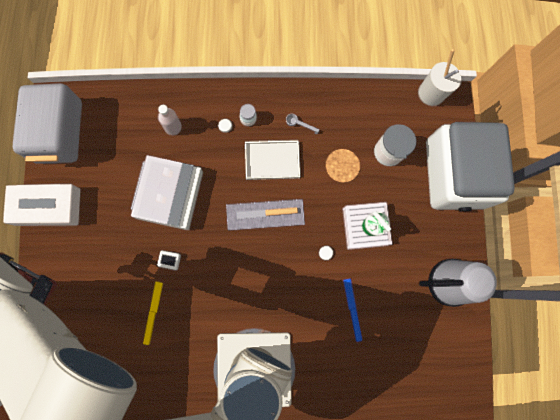

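View pics/scene0.png

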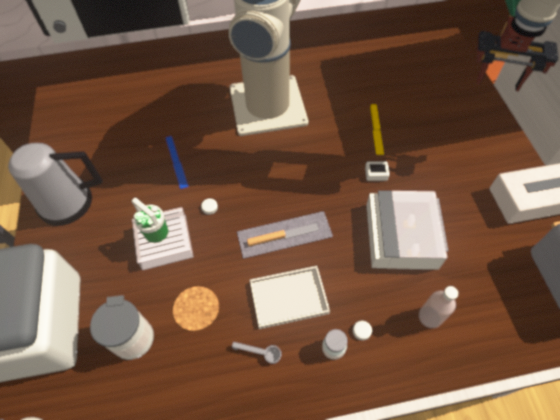

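```bash
python3 - <<'E'
from h import *
c,im,d=load('top0')
cv2.imwrite('pics/c1.png',cv2.resize(im[125:260,120:400,::-1],None,fx=2.8,fy=2.8,interpolation=cv2.INTER_CUBIC))
for n in('top0','scene0'):
    c,im,d=load(n);X=cloud(c,d)
    hsv=cv2.cvtColor(im,cv2.COLOR_RGB2HSV)
    def rep(name,m,z,lim=40):
        m=m.astype(np.uint8)
        for k in cv2.findContours(m,cv2.RETR_EXTERNAL,cv2.CHAIN_APPROX_NONE)[0]:
            if cv2.contourArea(k)<lim: continue
            W=plane(c,k[:,0],z)[:,:2].astype(np.float32)
            r=cv2.minAreaRect(W);ctr=k[:,0].mean(0)
            print(n,name,ctr.round(),'rect',np.round(r[0],1),np.round(r[1],1),round(r[2],1),'hull',cv2.boxPoints(r).round().tolist())
    Z=X[...,2]
    inb=(X[...,0]>250)&(X[...,0]<800)&(abs(X[...,1])<500)
    H,S,V=[hsv[...,i].astype(int) for i in range(3)]
    rep('orange',inb&(H>=8)&(H<=22)&(S>120)&(V>165),6,80)
    rep('z3-30 grey',inb&(S<60)&(V>100)&(Z<22),3,400)
    rep('z>50 white',inb&(S<60)&(Z>45)&(Z<100),65,400)
    rep('green',inb&(H>45)&(H<85)&(S>90),100,60)
E
```

```text
top0 orange [342. 165.] rect [ 627.  -285.5] [107.1 105.2] 89.8 hull [[574.0, -339.0], [679.0, -339.0], [680.0, -232.0], [575.0, -232.0]]
top0 z3-30 grey [265. 214.] rect [471.2 -36.5] [ 82. 240.] 3.7 hull [[423.0, 81.0], [438.0, -159.0], [520.0, -154.0], [504.0, 86.0]]
top0 z3-30 grey [272. 159.] rect [647.7 -61.7] [127.  172.8] 1.2 hull [[582.0, 23.0], [586.0, -149.0], [713.0, -147.0], [709.0, 26.0]]
top0 z>50 white [368. 227.] rect [ 427.5 -346. ] [125.5 126.4] 4.6 hull [[360.0, -288.0], [370.0, -414.0], [495.0, -404.0], [485.0, -278.0]]
top0 z>50 white [165. 192.] rect [534.7 263.4] [177.8 194.8] 77.2 hull [[420.0, 198.0], [610.0, 155.0], [649.0, 329.0], [459.0, 372.0]]
scene0 orange [196. 308.] rect [ 626.1 -286.1] [108.4 110.7] 83.3 hull [[565.0, -333.0], [675.0, -346.0], [687.0, -239.0], [577.0, -226.0]]
scene0 orange [266. 238.] rect [472.8 -88.7] [16.5 95.3] 4.5 hull [[461.0, -42.0], [468.0, -137.0], [485.0, -136.0], [477.0, -41.0]]
scene0 z3-30 grey [288. 297.] rect [639.9 -60.6] [125.7 175.1] 1.5 hull [[575.0, 25.0], [579.0, -150.0], [705.0, -147.0], [700.0, 28.0]]
scene0 z3-30 grey [283. 234.] rect [469.3 -38.4] [ 81.6 240.7] 3.9 hull [[420.0, 79.0], [437.0, -161.0], [518.0, -156.0], [502.0, 84.0]]
scene0 z>50 white [133. 339.] rect [ 691.  -419.5] [58.4 95.4] 42.0 hull [[637.0, -404.0], [701.0, -475.0], [745.0, -435.0], [681.0, -365.0]]
scene0 z>50 white [163. 237.] rect [ 441.3 -347.5] [128.6 127. ] 4.9 hull [[372.0, -290.0], [383.0, -416.0], [511.0, -405.0], [500.0, -279.0]]
scene0 z>50 white [407. 227.] rect [537.  261.6] [179.3 203.4] 77.4 hull [[418.0, 196.0], [617.0, 152.0], [656.0, 327.0], [457.0, 371.0]]
scene0 green [157. 233.] rect [ 461.4 -344.6] [35.  52.6] 24.9 hull [[434.0, -328.0], [457.0, -376.0], [488.0, -361.0], [466.0, -313.0]]
```

View pics/c1.png

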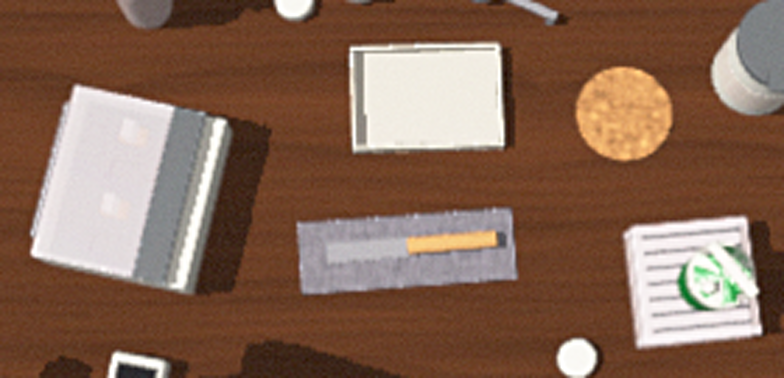

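Candidates in the top view: the spatula on the mat (265,212), with a wood-orange handle and steel blade, the all-yellow one (152,313) and the all-blue one (352,310). The one on the mat matches, and the crop confirms it. It also shows the case with its grey strip facing the mat, two tabs visible under the clear cover, the dish (272,159), the coaster (342,165) and the cup on the rack (375,225). Next I'll move above the case for a close look.

```bash
python3 -m creep '{"delta_pos":[[-0.032,-0.02,-0.002],[-0.032,-0.02,-0.002],[-0.032,-0.02,-0.002],[-0.032,-0.02,-0.002],[-0.032,-0.02,-0.002],[-0.032,-0.02,-0.002],[-0.032,-0.02,-0.002],[-0.032,-0.02,-0.002],[-0.032,-0.02,-0.002],[-0.032,-0.02,-0.002],[-0.032,-0.02,-0.002],[-0.032,-0.02,-0.002],[-0.032,-0.02,-0.002]],"twist":[[0,0,0],[0,0,0],[0,0,0],[0,0,0],[0,0,0],[0,0,0],[0,0,0],[0,0,0],[0,0,0],[0,0,0],[0,0,0],[0,0,0],[0,0,0]]}'
python3 -m creep '{"delta_pos":[[0,0,0],[0,0,0],[0,0,0],[0,0,0],[0,0,0],[0,0,0],[0,0,0],[0,0,0],[0,0,0],[0,0,0],[0,0,0],[0,0,0]],"twist":[[0,0,7],[0,0,7],[0,0,7],[0,0,7],[0,0,7],[0,0,7],[0,0,7],[0,0,7],[0,0,7],[0,0,7],[0,0,7],[0,0,0]]}'
python3 - <<'E'
from h import *
st(); shot('wrist','w1')
E
```

```text
t: 1.23
ee_pos: [533.4, 147.6, 248.7]
orientation: [-0.696, -3.063, 0.0]
ft_force: [0.5, 1.3, -0.3]
width: 87.7
grasp_force: 0.0
t: 2.23
ee_pos: [532.7, 149.4, 248.5]
orientation: [-2.456, -1.959, 0.001]
ft_force: [0.3, -0.3, -0.2]
width: 87.7
grasp_force: 0.0
{'t': 2.233, 'qpos': [0.252, 0.288, 1.766, -0.0, 1.087, 0.476], 'ee_pos': [532.665, 149.373, 248.459], 'orientation': [-2.456, -1.959, 0.001], 'ft_force': [0.26, -0.313, -0.245], 'grasp_force': 0.0, 'width': 87.7}
[[0.222, 0.975, -0.0], [0.975, -0.222, -0.0], [-0.0, -0.0, -1.0]]
```

View pics/w1.png

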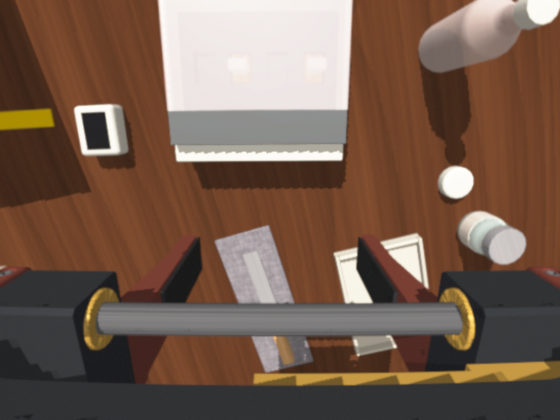

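The wrist view shows the case square to the tool: grey strip at rows 110-145, columns 168-347, ledge front at row 160, and tabs at (237,65) and (316,62). Now the positions.

```bash
python3 - <<'E'
from h import *
c,im,d=load('w1')
def rect(m,z,nm):
    m=cv2.morphologyEx(m.astype(np.uint8),cv2.MORPH_OPEN,np.ones((3,3)))
    k=max(cv2.findContours(m,cv2.RETR_EXTERNAL,cv2.CHAIN_APPROX_NONE)[0],key=cv2.contourArea)
    r=cv2.minAreaRect(plane(c,k[:,0],z)[:,:2].astype(np.float32))
    print(nm,k[:,0].min(0),k[:,0].max(0),np.round(r[0],1),np.round(r[1],1),round(r[2],2))
hsv=cv2.cvtColor(im,cv2.COLOR_RGB2HSV).astype(int);v,u=np.mgrid[:420,:560]
g=(hsv[...,1]<60)&(hsv[...,2]>70)&(hsv[...,2]<150)&(u>150)&(u<370)&(v>95)&(v<150)
rect(g,68,'strip')
l=(hsv[...,1]<60)&(hsv[...,2]>180)&(u>150)&(u<370)&(v>144)&(v<175)
rect(l,55,'ledge')
w=(hsv[...,0]<25)&(hsv[...,1]>90)&(hsv[...,2]>140)&(u>250)&(u<320)&(v>320)&(v<372);rect(w,15,'handle')
print(im[65,237],im[66,316],im[66,200],im[66,280],im[280,258],im[300,280])
X=cloud(c,d)
for p in[(237,65),(316,62),(200,65),(280,65),(258,128),(260,157)]:print(p,X[p[1],p[0]].round(),plane(c,[p],58).round(1))
# blade
b=(hsv[...,1]<45)&(hsv[...,2]>135)&(u>235)&(u<285)&(v>245)&(v<305);rect(b,5,'blade')
E
```

```text
strip [168 111] [347 144] [524.7 216. ] [ 34.4 189. ] 77.23
ledge [175 146] [342 161] [518.  187.8] [ 16.9 188.7] 76.88
handle [274 336] [291 363] [ 480.2 -109.9] [14.3 54.1] 5.85
[249 244 242] [248 243 241] [238 232 229] [240 234 232] [200 195 194] [169 161 164]
(237, 65) [519. 281.  67.] [[518.4 282.9  58. ]]
(316, 62) [598. 266.  68.] [[599.5 267.4  58. ]]
(200, 65) [482. 290.  66.] [[480.6 291.8  58. ]]
(280, 65) [562. 272.  66.] [[562.2 272.8  58. ]]
(258, 128) [525. 216.  67.] [[524.5 215.4  58. ]]
(260, 157) [519. 184.  53.] [[519.1 184.1  58. ]]
blade [236 246] [284 303] [473.7  14.3] [91.1 70.6] 77.22
```

```bash
python3 -m creep '{"delta_pos":[[-0.027,-0.002,0.015],[-0.027,-0.002,0.015],[-0.027,-0.002,0.015],[-0.027,-0.002,0.015],[-0.027,-0.002,0.015],[-0.027,-0.002,0.015],[-0.027,-0.002,0.015],[-0.027,-0.002,0.013],[0,0,0],[0,0,0],[0,0,0],[0,0,0]],"twist":[[0,0,0],[0,0,0],[0,0,0],[0,0,0],[0,0,0],[0,0,0],[0,0,0],[0,0,0],[0,0,-5.8],[0,0,-5.8],[0,0,-5.8],[0,0,0]]}' 0.5
python3 - <<'E'
from h import *
st(); shot('wrist','w2')
E
```

```text
t: 3.28
ee_pos: [470.0, -58.2, 130.5]
orientation: [-2.118, -2.32, 0.0]
ft_force: [0.6, 0.1, 0.5]
width: 43.7
grasp_force: 0.0
{'t': 3.283, 'qpos': [-0.148, 0.347, 2.024, -0.0, 0.771, -0.239], 'ee_pos': [469.962, -58.173, 130.523], 'orientation': [-2.118, -2.32, 0.0], 'ft_force': [0.582, 0.119, 0.462], 'grasp_force': 0.0, 'width': 43.67}
[[-0.09, 0.996, -0.0], [0.996, 0.09, 0.0], [0.0, -0.0, -1.0]]
```

View pics/w2.png

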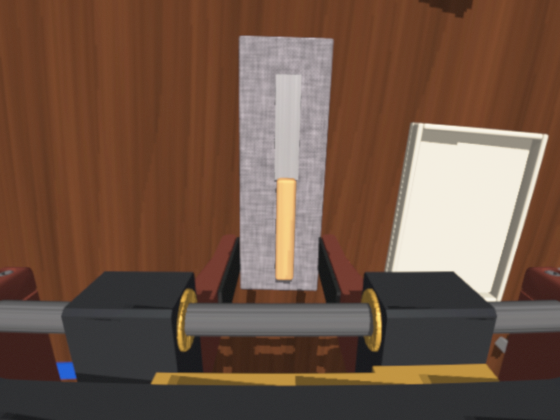

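The whole spatula is visible: tip (288,75), junction (287,179), butt (285,280). Both mat ends show too, at rows 38 and 290.

```bash
python3 - <<'E'
from h import *
c,im,d=load('w2')
hsv=cv2.cvtColor(im,cv2.COLOR_RGB2HSV).astype(int);v,u=np.mgrid[:420,:560]
def rect(m,z,nm):
    m=cv2.morphologyEx(m.astype(np.uint8),cv2.MORPH_OPEN,np.ones((3,3)))
    k=max(cv2.findContours(m,cv2.RETR_EXTERNAL,cv2.CHAIN_APPROX_NONE)[0],key=cv2.contourArea)
    r=cv2.minAreaRect(plane(c,k[:,0],z)[:,:2].astype(np.float32))
    print(nm,k[:,0].min(0),k[:,0].max(0),np.round(r[0],1),np.round(r[1],1),round(r[2],2))
s=hsv[...,1];rect((s>90)&(hsv[...,2]>150)&(u>268)&(u<304)&(v>170)&(v<290),19,'handle')
print(plane(c,[(275,75),(301,75)],5.5).round(1),plane(c,[(275,178),(299,178)],5.5).round(1))
print('mat',plane(c,[(240,38),(332,41),(317,290),(240,288)],3).round(1))
E
```

```text
handle [275 178] [295 279] [478.2 -85.2] [17.2 99.6] 4.33
[[457.   50.1   5.5]
 [479.2  52.2   5.5]] [[464.9 -39.1   5.5]
 [487.1 -37.1   5.5]]
mat [[ 425.    77.2    3. ]
 [ 502.5   82.     3. ]
 [ 518.8 -153.2    3. ]
 [ 438.9 -158.1    3. ]]
```

```bash
python3 -m creep '{"delta_pos":[[0.008,0.006,0.02],[0,0,0.035],[0,0,0.035],[0,0,0.02],[0,0,0.01],[0,0,0.0055],[0,0,0],[0,0,0]],"twist":[[0,0,0.8],[0,0,0],[0,0,0],[0,0,0],[0,0,0],[0,0,0],[0,0,0],[0,0,0]]}' && python3 -m creep '{"delta_pos":[[0,0,0],[0,0,0],[0,0,0],[0,0,0],[0,0,0],[0,0,0],[0,0,0],[0,0,0]],"twist":[[0,0,0],[0,0,0],[0,0,0],[0,0,0],[0,0,0],[0,0,0],[0,0,0],[0,0,0]]}' 0
```

```text
t: 4.0
ee_pos: [476.1, -49.5, 5.9]
orientation: [2.142, 2.297, 0.001]
ft_force: [0.5, 0.0, -0.4]
width: 43.7
grasp_force: 0.0
t: 4.67
ee_pos: [475.8, -49.5, 5.8]
orientation: [2.142, 2.297, 0.001]
ft_force: [-0.9, 0.4, 7.3]
width: 17.6
grasp_force: 30.1
```

```bash
python3 -m creep '{"delta_pos":[[0,0,-0.01],[0,0,-0.02],[0,0,-0.03],[0,0,-0.02],[0.029,0.006,0],[0.029,0.006,0],[0.029,0.006,0],[0.028,0.006,0],[0,0,0],[0,0,0],[0,0,0],[0,0,0],[0,0,0]],"twist":[[0,0,0],[0,0,0],[0,0,0],[0,0,0],[0,0,0],[0,0,0],[0,0,0],[0,0,0],[0,0,6],[0,0,6],[0,0,5.3],[0,0,0],[0,0,0]]}' 
python3 - <<'E'
from h import *
st(); shot('wrist','w3')
E
```

```text
t: 5.75
ee_pos: [491.2, 67.0, 85.6]
orientation: [2.461, 1.953, 0.0]
ft_force: [-0.9, -0.6, -0.6]
width: 17.4
grasp_force: 30.1
{'t': 5.75, 'qpos': [0.112, 0.454, 1.998, 0.0, 0.69, 0.341], 'ee_pos': [491.227, 67.011, 85.561], 'orientation': [2.461, 1.953, 0.0], 'ft_force': [-0.886, -0.601, -0.649], 'grasp_force': 30.095, 'width': 17.419}
[[0.227, 0.974, 0.0], [0.974, -0.227, 0.0], [0.0, 0.0, -1.0]]
```

View pics/w3.png

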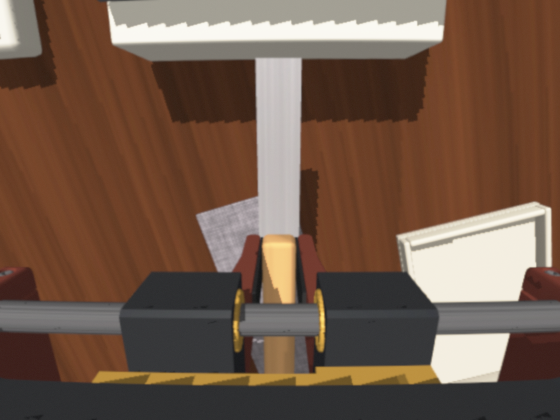

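The blade is level in view, its tip at (278,58) just short of the ledge front. I'll check its heights by depth.

```bash
python3 - <<'E'
from h import *
c,im,d=load('w3');X=cloud(c,d)
for v in(63,80,100,130,160,190,215):print(v,np.nanmedian(X[v-2:v+3,268:292].reshape(-1,3),axis=0).round(1))
for v in(15,22):print('ledge',v,np.nanmedian(X[v-1:v+2,200:360].reshape(-1,3),axis=0).round(1))
ex=np.array([.225,.9744]);O=np.array([539.2,279.4])
print('tip',(plane(c,[(257,58),(300,58)],84)[:,:2]-O)@np.c_[ex,[-ex[1],ex[0]]])
print('ledge edge',(plane(c,[(150,50),(278,50),(410,40)],55)[:,:2]-O)@np.c_[ex,[-ex[1],ex[0]]])
E
```

```text
63 [514.1 163.6  84.1]
80 [512.4 156.   84.2]
100 [510.3 146.9  84. ]
130 [507.  132.8  84. ]
160 [503.5 118.   84.1]
190 [499.9 102.4  84. ]
215 [496.8  88.7  83.9]
ledge 15 [521.1 192.6  53.8]
ledge 22 [520.  189.1  53.9]
tip [[-116.1876123     9.18550722]
 [-116.2268628   -11.48355226]]
ledge edge [[-106.32608076   71.67734636]
 [-107.04734055   -0.88673122]
 [-101.32927842  -75.27996917]]
```

```bash
python3 -m creep '{"delta_pos":[[0,0,0.013],[0,0,0.0125],[0,0,0],[0,0,0]],"twist":[[0,0,0],[0,0,0],[0,0,0],[0,0,0]]}' && python3 -m creep '{"delta_pos":[[0.008,0,0],[0.008,0,0],[0.008,0,0],[0.008,0,0],[0.008,0,0],[0.006,0,0],[0,0,0],[0,0,0]],"twist":[[0,0,0],[0,0,0],[0,0,0],[0,0,0],[0,0,0],[0,0,0],[0,0,0],[0,0,0]]}'
python3 - <<'E'
from h import *
st(); shot('scene','s1');shot('wrist','w4')
c,im,d=load('w4');X=cloud(c,d)
for v in(63,80,100,130,160,190,215):print(v,np.nanmedian(X[v-2:v+3,268:292].reshape(-1,3),axis=0).round(1))
E
```

```text
t: 6.13
ee_pos: [490.8, 66.7, 59.4]
orientation: [-2.462, -1.95, 0.002]
ft_force: [0.0, -0.5, -0.4]
width: 18.0
grasp_force: 30.1
t: 6.8
ee_pos: [501.9, 112.2, 59.7]
orientation: [2.463, 1.951, -0.0]
ft_force: [-0.0, 0.3, -0.4]
width: 17.6
grasp_force: 30.1
{'t': 6.8, 'qpos': [0.197, 0.52, 1.966, -0.0, 0.656, 0.428], 'ee_pos': [501.888, 112.248, 59.66], 'orientation': [2.463, 1.951, -0.0], 'ft_force': [-0.04, 0.342, -0.412], 'grasp_force': 30.095, 'width': 17.576}
[[0.229, 0.973, -0.0], [0.973, -0.229, -0.0], [-0.0, -0.0, -1.0]]
63 [524.5 207.1  66.8]
80 [522.8 200.   66.8]
100 [520.9 191.8  58. ]
130 [517.6 177.6  58.1]
160 [514.1 162.8  58.1]
190 [510.5 147.3  58.1]
215 [507.3 133.7  58. ]
```

The blade is in, with no contact force. Now lift in small steps.

```bash
python3 -m creep '{"delta_pos":[[0,0,-0.006],[0.001,0,-0.007],[0.003,0,-0.008],[0.005,0,-0.008],[0.006,0,-0.008],[0,0,0],[0,0,0]],"twist":[[0,0,0],[0,0,0],[0,0,0],[0,0,0],[0,0,0],[0,0,0],[0,0,0]]}'
python3 - <<'E'
from h import *
st(); shot('wrist','w5')
c,im,d=load('w5');X=cloud(c,d)
for v in(20,40,63,80,100,130,160,190,215):print(v,np.nanmedian(X[v-2:v+3,268:292].reshape(-1,3),axis=0).round(1))
E
```

```text
t: 7.48
ee_pos: [506.3, 127.1, 97.7]
orientation: [2.462, 1.949, 0.004]
ft_force: [-0.0, -0.3, -0.7]
width: 17.7
grasp_force: 30.1
{'t': 7.483, 'qpos': [0.223, 0.46, 1.938, 0.0, 0.74, 0.454], 'ee_pos': [506.262, 127.138, 97.674], 'orientation': [2.462, 1.949, 0.004], 'ft_force': [-0.01, -0.273, -0.662], 'grasp_force': 30.082, 'width': 17.714}
[[0.229, 0.973, 0.002], [0.973, -0.229, 0.001], [0.001, 0.002, -1.0]]
20 [533.5 241.5  98.8]
40 [531.4 232.5 101.7]
63 [529.1 222.3 104.7]
80 [527.3 215.  107. ]
100 [525.3 206.4 108.3]
130 [522.2 192.8  96.3]
160 [518.7 178.1  96.3]
190 [515.1 162.5  96.2]
215 [511.9 148.9  96.3]
```

View pics/w5.png

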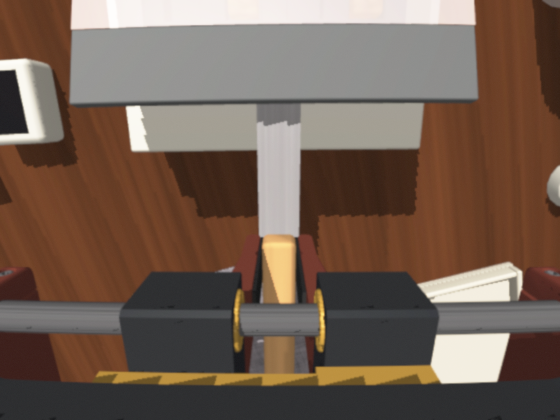

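The lid is rising on the blade (strip front edge at row 102) and the spatula is still level. I'll continue along the arc.

```bash
python3 -m creep '{"delta_pos":[[0.005,0,-0.008],[0.005,0,-0.009],[0.005,0,-0.008],[0.006,0,-0.009],[0.006,0,-0.008],[0.007,0,-0.008],[0.008,0,-0.007],[0.008,0,-0.006],[0.009,0,-0.006],[0,0,0],[0,0,0]],"twist":[[0,0,0],[0,0,0],[0,0,0],[0,0,0],[0,0,0],[0,0,0],[0,0,0],[0,0,0],[0,0,0],[0,0,0],[0,0,0]]}' && python3 -m creep '{"delta_pos":[[0.01,0,-0.004],[0.01,0,-0.004],[0.009,0,-0.004],[0.01,0,-0.002],[0.01,0,-0.002],[0.01,0,0],[0.01,0,0],[0.01,0,0],[0.01,0,0],[0.005,0,0],[0,0,0],[0,0,0]],"twist":[[0,0,0],[0,0,0],[0,0,0],[0,0,0],[0,0,0],[0,0,0],[0,0,0],[0,0,0],[0,0,0],[0,0,0],[0,0,0],[0,0,0]]}'
python3 - <<'E'
from h import *
st(); shot('wrist','w6');shot('scene','s2')
c,im,d=load('w6');X=cloud(c,d)
for v in(20,40,63,80,100,130,160,190,215):print(v,np.nanmedian(X[v-2:v+3,268:292].reshape(-1,3),axis=0).round(1))
a=cv2.imread('pics/w6.png');b=cv2.imread('pics/s2.png')[120:330,300:560]
cv2.imwrite('pics/c2.png',np.hstack([cv2.resize(a,(400,300)),cv2.resize(b,(371,300))]))
E
```

```text
t: 8.45
ee_pos: [519.7, 184.8, 166.2]
orientation: [2.463, 1.95, 0.003]
ft_force: [0.3, 0.8, -0.8]
width: 17.5
grasp_force: 30.1
t: 9.45
ee_pos: [540.7, 275.7, 181.6]
orientation: [-2.463, -1.95, -0.001]
ft_force: [0.0, -0.2, 0.0]
width: 18.2
grasp_force: 30.1
{'t': 9.45, 'qpos': [0.452, 0.445, 1.702, 0.0, 0.994, 0.683], 'ee_pos': [540.722, 275.671, 181.624], 'orientation': [-2.463, -1.95, -0.001], 'ft_force': [0.037, -0.22, 0.041], 'grasp_force': 30.079, 'width': 18.25}
[[0.23, 0.973, 0.0], [0.973, -0.23, 0.0], [0.0, 0.0, -1.0]]
20 [566.7 384.6 202.5]
40 [565.7 379.9 190.8]
63 [563.8 372.2 180.2]
80 [562.  364.7 180.2]
100 [559.9 355.6 180. ]
130 [556.6 341.4 180.1]
160 [553.2 326.6 180.1]
190 [549.5 311.1 180.2]
215 [546.3 297.5 180.2]
```

View pics/c2.png

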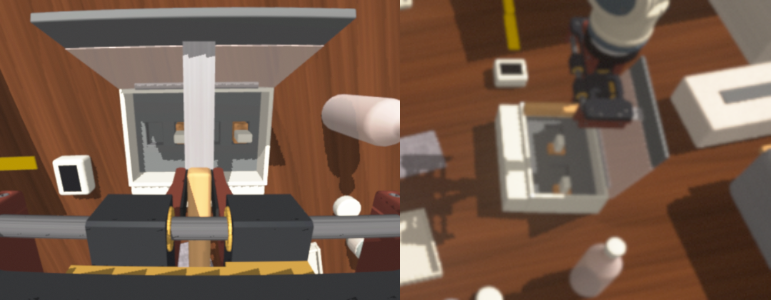

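The lid is at about 1.85 rad and two bars show in the cavities. I'll back off and lay the spatula where it was on the mat.

```bash
python3 -m creep '{"delta_pos":[[-0.033,0.001,0],[-0.033,0.001,0],[-0.033,0.001,0],[-0.033,0.001,0],[-0.033,0.001,0],[-0.033,0.001,0.024],[-0.033,0.001,0.024],[-0.033,0.001,0.024],[-0.033,0.002,0.024],[-0.034,0.002,0.024],[0,0,0],[0,0,0],[0,0,0],[0,0,0],[0,0,0]],"twist":[[0,0,0],[0,0,0],[0,0,0],[0,0,0],[0,0,0],[0,0,0],[0,0,0],[0,0,0],[0,0,0],[0,0,0],[0,0,-6],[0,0,-6],[0,0,-5.7],[0,0,0],[0,0,0]]}'
python3 - <<'E'
from h import *
st(); shot('wrist','w7');shot('top','t1')
c,im,d=load('w7');X=cloud(c,d)
for v in(63,80,100,130,160,190,215):print(v,np.nanmedian(X[v-2:v+3,268:292].reshape(-1,3),axis=0).round(1))
E
```

```text
t: 10.8
ee_pos: [476.2, -50.0, 61.9]
orientation: [2.139, 2.301, 0.0]
ft_force: [0.1, -1.0, -1.7]
width: 17.7
grasp_force: 30.1
{'t': 10.8, 'qpos': [-0.129, 0.481, 2.042, 0.0, 0.618, -0.203], 'ee_pos': [476.186, -49.974, 61.873], 'orientation': [2.139, 2.301, 0.0], 'ft_force': [0.092, -0.996, -1.704], 'grasp_force': 30.079, 'width': 17.66}
[[-0.073, 0.997, 0.0], [0.997, 0.073, -0.0], [-0.0, 0.0, -1.0]]
63 [469.3  49.1  60.4]
80 [469.9  41.3  60.5]
100 [470.6  32.   60.4]
130 [471.9  17.5  60.4]
160 [472.8   2.3  60.3]
190 [473.8 -13.6  60.4]
215 [475.  -27.4  60.4]
```

```bash
python3 -m creep '{"delta_pos":[[0,0,0.025],[0,0,0.02],[0,0,0.008],[0,0,0.0025],[0,0,0],[0,0,0]],"twist":[[0,0,0],[0,0,0],[0,0,0],[0,0,0],[0,0,0],[0,0,0]]}' && python3 -m creep '{"delta_pos":[[0,0,0],[0,0,0],[0,0,0],[0,0,0],[0,0,0],[0,0,-0.02],[0,0,-0.04],[0,0,-0.04],[0,0,-0.04],[0,0,-0.04],[0,0,-0.034]],"twist":[[0,0,0],[0,0,0],[0,0,0],[0,0,0],[0,0,0],[0,0,0],[0,0,0],[0,0,0],[0,0,0],[0,0,0],[0,0,0]]}' 0.5 && python3 -m creep '{"delta_pos":[[0.033,0.011,0],[0.033,0.011,0],[0.033,0.011,0],[0.033,0.011,0],[0.033,0.011,0],[0.033,0.011,0],[0.032,0.01,0],[0,0,0],[0,0,0],[0,0,0],[0,0,0]],"twist":[[0,0,0],[0,0,0],[0,0,0],[0,0,0],[0,0,0],[0,0,0],[0,0,0],[0,0,6],[0,0,6],[0,0,5.5],[0,0,0]]}' 0.34
python3 - <<'E'
from h import *
st(); shot('wrist','w8')
E
```

```text
t: 11.4
ee_pos: [476.4, -49.5, 6.6]
orientation: [2.135, 2.304, 0.0]
ft_force: [0.2, 0.5, -0.6]
width: 17.7
grasp_force: 30.1
t: 12.32
ee_pos: [476.1, -49.7, 223.0]
orientation: [2.134, 2.304, 0.002]
ft_force: [0.0, 0.0, -0.0]
width: 44.1
grasp_force: 0.0
t: 13.23
ee_pos: [533.9, 185.8, 219.9]
orientation: [-2.463, -1.95, 0.001]
ft_force: [0.6, 0.6, 0.6]
width: 29.8
grasp_force: 0.0
{'t': 13.233, 'qpos': [0.314, 0.34, 1.766, 0.0, 1.037, 0.545], 'ee_pos': [533.93, 185.792, 219.93], 'orientation': [-2.463, -1.95, 0.001], 'ft_force': [0.573, 0.606, 0.565], 'grasp_force': 0.0, 'width': 29.8}
[[0.229, 0.973, -0.001], [0.973, -0.229, -0.0], [-0.0, -0.0, -1.0]]
```

View pics/w8.png

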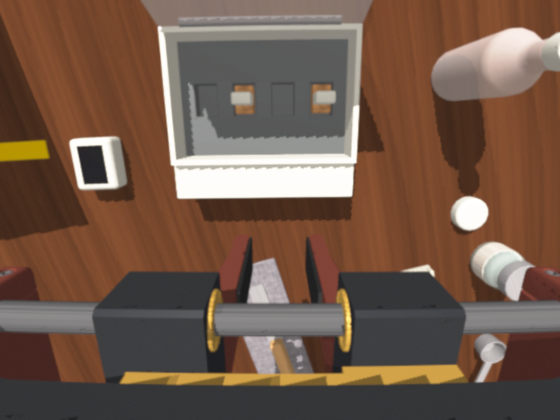

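There are exactly two bars, with tabs at (242,98) and (324,97). The other two cavities, (207,98) and (283,98), are empty.

```bash
python3 - <<'E'
from h import *
c,im,d=load('w8')
hsv=cv2.cvtColor(im,cv2.COLOR_RGB2HSV).astype(int);v,u=np.mgrid[:420,:560]
m=((hsv[...,2]>165)&(hsv[...,1]<60)&(u>225)&(u<345)&(v>85)&(v<112)).astype(np.uint8)
for k in cv2.findContours(m,cv2.RETR_EXTERNAL,cv2.CHAIN_APPROX_NONE)[0]:
    if cv2.contourArea(k)<60:continue
    W=plane(c,k[:,0],58)[:,:2].astype(np.float32);r=cv2.minAreaRect(W)
    print(k[:,0].min(0),k[:,0].max(0),np.round(r[0],1),np.round(r[1],1),round(r[2],1),'to tool',(np.r_[r[0],0]-[533.93,185.79,0])@np.array([[.229,.973],[.973,-.229],[0,0]]))
X=cloud(c,d);print(X[98,242].round(),X[97,324].round())
c,im,d=shot('top','t2')
hsv=cv2.cvtColor(im,cv2.COLOR_RGB2HSV).astype(int);X=cloud(c,d)
inb=(X[...,0]>400)&(X[...,0]<800)&(X[...,1]>-180)&(X[...,1]<110)
m=(inb&(hsv[...,1]<60)&(hsv[...,2]>100)).astype(np.uint8)
for k in cv2.findContours(m,cv2.RETR_EXTERNAL,cv2.CHAIN_APPROX_NONE)[0]:
    if cv2.contourArea(k)<400:continue
    r=cv2.minAreaRect(plane(c,k[:,0],10)[:,:2].astype(np.float32));print('dish/mat',k[:,0].mean(0),np.round(r[0],1),np.round(r[1],1),round(r[2],1))
E
```

```text
[232  92] [249 103] [518.6 284.7] [10.3 17. ] 76.6 to tool [ 92.72824687 -37.55489092]
[316  91] [334 102] [599.7 266.8] [10.4 17.8] 78.4 to tool [93.87754961 45.47216792]
[520. 284.  56.] [599. 266.  56.]
dish/mat [268.776 214.96 ] [470.1 -36.5] [ 81.6 238.8] 3.6
dish/mat [189.12142857 182.73571429] [579.4 214.2] [172.   68.1] 14.6
dish/mat [271.89944134 159.49162011] [645.8 -61.5] [126.4 172. ] 1.3
```

```bash
python3 -m creep '{"delta_pos":[[0.031,-0.0125,0],[0.031,-0.0125,0],[0.031,-0.0126,0],[0,0,0.04],[0,0,0.04],[0,0,0.035],[0,0,0.03],[0,0,0.02],[0,0,0.015],[0,0,0.011],[0,0,0],[0,0,0]],"twist":[[0,0,0],[0,0,0],[0,0,0],[0,0,0],[0,0,0],[0,0,0],[0,0,0],[0,0,0],[0,0,0],[0,0,0],[0,0,0],[0,0,0]]}' && python3 -m creep '{"delta_pos":[[0,0,0],[0,0,0],[0,0,0],[0,0,0],[0,0,0],[0,0,0]],"twist":[[0,0,0],[0,0,0],[0,0,0],[0,0,0],[0,0,0],[0,0,0]]}' 0 && python3 -m creep '{"delta_pos":[[0,0,-0.01],[0,0,-0.015],[0,0,-0.02],[0,0,-0.03],[0,0,-0.03],[0,0,-0.02],[0,0,0],[0,0,0]],"twist":[[0,0,0],[0,0,0],[0,0,0],[0,0,0],[0,0,0],[0,0,0],[0,0,0],[0,0,0]]}'
```

```text
t: 14.33
ee_pos: [518.7, 284.4, 29.1]
orientation: [-2.459, -1.955, 0.001]
ft_force: [-0.3, -0.1, 0.6]
width: 29.6
grasp_force: 0.0
t: 14.83
ee_pos: [519.5, 285.0, 30.4]
orientation: [2.46, 1.953, 0.003]
ft_force: [-0.2, -0.7, 6.9]
width: 19.9
grasp_force: 30.0
t: 15.5
ee_pos: [519.3, 285.0, 155.8]
orientation: [2.46, 1.953, 0.005]
ft_force: [-0.2, 0.3, -0.3]
width: 19.6
grasp_force: 30.0
```

```bash
python3 -m creep '{"delta_pos":[[-0.028,0.0194,0],[-0.028,0.0194,0],[-0.028,0.0194,0],[-0.028,0.0194,0],[-0.028,0.0194,0],[-0.028,0.0194,0],[-0.028,0.0194,0],[-0.028,0.0194,0],[-0.028,0.0194,0],[-0.027,0.0194,0],[0,0,0],[0,0,0]],"twist":[[0,0,0],[0,0,0],[0,0,0],[0,0,0],[0,0,0],[0,0,0],[0,0,0],[0,0,0],[0,0,0],[0,0,0],[0,0,0],[0,0,0]]}'
python3 - <<'E'
from h import *
st(); shot('wrist','w9')
E
```

```text
t: 16.5
ee_pos: [643.6, -32.6, 152.3]
orientation: [-2.462, -1.949, 0.003]
ft_force: [-0.1, 0.1, 0.7]
width: 20.2
grasp_force: 30.0
{'t': 16.5, 'qpos': [-0.069, 0.534, 1.63, 0.0, 0.981, 0.162], 'ee_pos': [643.572, -32.62, 152.288], 'orientation': [-2.462, -1.949, 0.003], 'ft_force': [-0.064, 0.122, 0.731], 'grasp_force': 29.999, 'width': 20.164}
[[0.23, 0.973, -0.003], [0.973, -0.23, 0.0], [-0.0, -0.003, -1.0]]
```

View pics/w9.png

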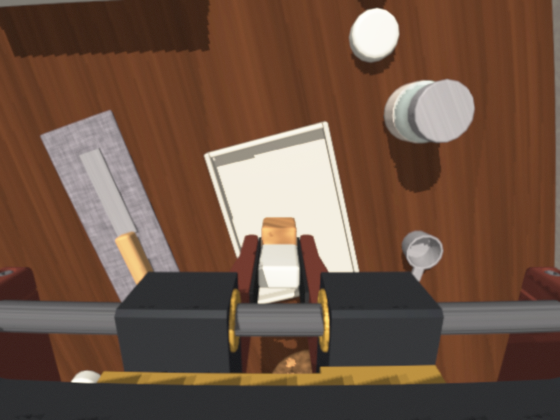

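The bar hangs upright in the fingers. Dish corners at (206,156) and (327,123), and the spatula lies on its mat at left.

```bash
python3 - <<'E'
from h import *
c,im,d=load('w9');print(plane(c,[(206,156),(327,123),(356,272)],18).round(1))
print('spatula tip',plane(c,[(93,152)],5).round(1))
E
```

```text
[[ 585.5   20.9   18. ]
 [ 702.1   24.4   18. ]
 [ 703.2 -130.9   18. ]]
spatula tip [[473.2  50.3   5. ]]
```

```bash
python3 -m creep '{"delta_pos":[[0,0,0.03],[0,0,0.03],[0,0,0.03],[0,0,0.018],[0,0,0.009],[0,0,0.0045],[0,0,0.0015],[0,0,0],[0,0,0]],"twist":[[0,0,0],[0,0,0],[0,0,0],[0,0,0],[0,0,0],[0,0,0],[0,0,0],[0,0,0],[0,0,0]]}' && python3 -m creep '{"delta_pos":[[0,0,0],[0,0,0],[0,0,0],[0,0,0],[0,0,-0.01],[0,0,-0.03],[0,0,-0.04],[0,0,-0.04],[0,0,-0.03],[0,0,0]],"twist":[[0,0,0],[0,0,0],[0,0,0],[0,0,0],[0,0,0],[0,0,0],[0,0,0],[0,0,0],[0,0,0],[0,0,0]]}' 0.34 && python3 -m creep '{"delta_pos":[[0.028,-0.0112,0],[0.028,-0.0112,0],[0.028,-0.0112,0],[0.028,-0.0112,0],[0.028,-0.0112,0],[0.028,-0.0112,0],[0.028,-0.0112,0],[0.028,-0.0112,0],[0.028,-0.0112,0],[0.0292,-0.0108,0],[0,0,0],[0,0,0]],"twist":[[0,0,0],[0,0,0],[0,0,0],[0,0,0],[0,0,0],[0,0,0],[0,0,0],[0,0,0],[0,0,0],[0,0,0],[0,0,0],[0,0,0]]}'
```

```text
t: 17.3
ee_pos: [645.3, -30.9, 32.5]
orientation: [2.459, 1.953, 0.002]
ft_force: [0.4, 0.3, 0.3]
width: 20.4
grasp_force: 30.0
t: 18.13
ee_pos: [648.5, -31.4, 189.4]
orientation: [2.454, 1.948, 0.014]
ft_force: [1.1, 0.1, 1.1]
width: 30.0
grasp_force: 0.0
t: 19.13
ee_pos: [598.9, 269.5, 181.3]
orientation: [2.458, 1.957, -0.0]
ft_force: [-0.7, 0.0, 0.1]
width: 29.9
grasp_force: 0.0
```

```bash
python3 -c "
from h import *
st()"; python3 -m creep '{"delta_pos":[[-0.002,0.001,0.01],[0,0,0.03],[0,0,0.03],[0,0,0.02],[0,0,0],[0,0,0]],"twist":[[0,0,0],[0,0,0],[0,0,0],[0,0,0],[0,0,0],[0,0,0]]}'; python3 - <<'E'
from h import *
st(); c,im,d=shot('wrist','w10')
print(proj(c,[[644,-32,57],[599.7,266.8,58]]).round())
E
```

```text
{'t': 19.133, 'qpos': [0.405, 0.515, 1.585, -0.0, 1.042, 0.631], 'ee_pos': [598.872, 269.468, 181.25], 'orientation': [2.458, 1.957, -0.0], 'ft_force': [-0.651, 0.029, 0.108], 'grasp_force': 0.0, 'width': 29.897}
[[0.224, 0.975, -0.0], [0.975, -0.224, -0.0], [-0.0, 0.0, -1.0]]
t: 19.63
ee_pos: [599.4, 264.1, 89.8]
orientation: [-2.461, -1.951, 0.005]
ft_force: [-0.1, -0.5, 1.1]
width: 29.9
grasp_force: 0.0
{'t': 19.633, 'qpos': [0.397, 0.629, 1.632, -0.0, 0.884, 0.627], 'ee_pos': [599.352, 264.068, 89.846], 'orientation': [-2.461, -1.951, 0.005], 'ft_force': [-0.069, -0.482, 1.069], 'grasp_force': 0.0, 'width': 29.9}
[[0.228, 0.974, -0.003], [0.974, -0.228, -0.001], [-0.002, -0.002, -1.0]]
[[396. 508.]
 [278. 230.]]
```

View pics/w10.png

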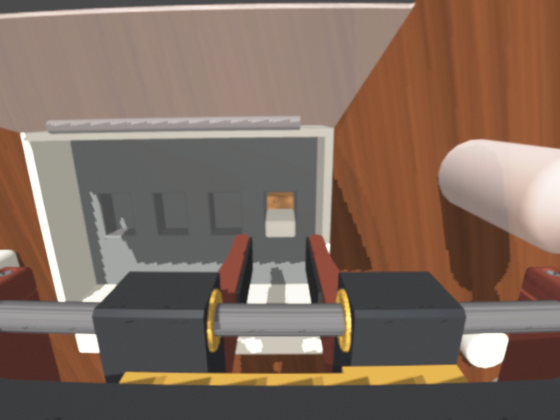

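The remaining bar's tab (280,222) sits centred between the fingers, and the other three cavities are empty.

```bash
python3 -m creep '{"delta_pos":[[0.002,0,0.02],[0,0,0.02],[0,0,0.014],[0,0,0.006],[0,0,0],[0,0,0]],"twist":[[0,0,0],[0,0,0],[0,0,0],[0,0,0],[0,0,0],[0,0,0]]}' && python3 -m creep '{"delta_pos":[[0,0,0],[0,0,0],[0,0,0],[0,0,0],[0,0,0],[0,0,0]],"twist":[[0,0,0],[0,0,0],[0,0,0],[0,0,0],[0,0,0],[0,0,0]]}' 0 && python3 -m creep '{"delta_pos":[[0,0,-0.01],[0,0,-0.015],[0,0,-0.02],[0,0,-0.03],[0,0,-0.03],[0,0,-0.02],[0,0,0],[0,0,0]],"twist":[[0,0,0],[0,0,0],[0,0,0],[0,0,0],[0,0,0],[0,0,0],[0,0,0],[0,0,0]]}'
```

```text
t: 20.18
ee_pos: [601.0, 267.9, 31.9]
orientation: [2.46, 1.953, 0.001]
ft_force: [-0.8, 0.6, 0.4]
width: 29.8
grasp_force: 0.0
t: 20.68
ee_pos: [601.2, 268.2, 32.3]
orientation: [2.46, 1.953, 0.003]
ft_force: [0.1, 0.6, 5.5]
width: 19.8
grasp_force: 30.0
t: 21.35
ee_pos: [601.2, 268.3, 158.6]
orientation: [2.459, 1.953, 0.006]
ft_force: [-0.3, -0.3, -0.7]
width: 20.1
grasp_force: 30.0
```

```bash
python3 -m creep '{"delta_pos":[[-0.031,0.0112,0],[-0.031,0.0112,0],[-0.031,0.0112,0],[-0.031,0.0112,0],[-0.031,0.0112,0],[-0.031,0.0112,0],[-0.031,0.0112,0],[-0.031,0.0112,0],[-0.031,0.0112,0],[-0.031,0.0112,0],[-0.031,0.0116,0],[0,0,0],[0,0,0],[0,0,0]],"twist":[[0,0,0],[0,0,0],[0,0,0],[0,0,0],[0,0,0],[0,0,0],[0,0,0],[0,0,0],[0,0,0],[0,0,0],[0,0,0],[0,0,0],[0,0,0],[0,0,0]]}'
python3 - <<'E'
from h import *
st(); c,im,d=shot('wrist','w11')
print(proj(c,[[644,-32,57],[585.5,22,18],[702,24,18]]).round())
E
```

```text
t: 22.52
ee_pos: [642.5, -91.9, 155.0]
orientation: [-2.459, -1.952, 0.002]
ft_force: [-0.1, -0.1, -0.4]
width: 19.8
grasp_force: 30.0
{'t': 22.517, 'qpos': [-0.16, 0.536, 1.618, 0.0, 0.99, 0.069], 'ee_pos': [642.491, -91.865, 154.977], 'orientation': [-2.459, -1.952, 0.002], 'ft_force': [-0.095, -0.115, -0.436], 'grasp_force': 29.996, 'width': 19.835}
[[0.227, 0.974, -0.002], [0.974, -0.227, 0.001], [0.0, -0.002, -1.0]]
[[264. 137.]
 [189.  90.]
 [315.  56.]]
```

View pics/w11.png

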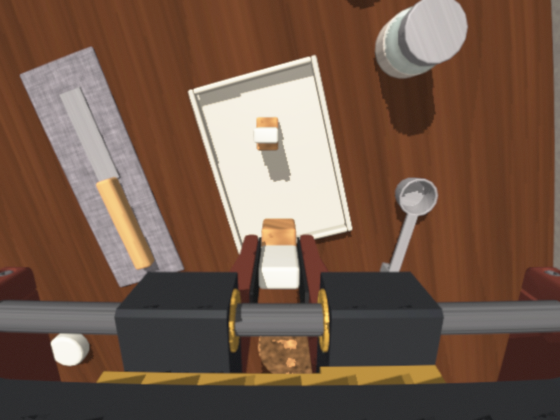

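The dish is unmoved and the first bar stands at (266,135). Next: place the second bar, then go and look at the cup.

```bash
python3 -m creep '{"delta_pos":[[0,0,0.03],[0,0,0.03],[0,0,0.03],[0,0,0.018],[0,0,0.009],[0,0,0.005],[0,0,0.002],[0,0,0],[0,0,0]],"twist":[[0,0,0],[0,0,0],[0,0,0],[0,0,0],[0,0,0],[0,0,0],[0,0,0],[0,0,0],[0,0,0]]}' && python3 -m creep '{"delta_pos":[[0,0,0],[0,0,0],[0,0,0],[0,0,0],[0,0,-0.01],[0,0,-0.03],[0,0,-0.04],[0,0,-0.04],[0,0,-0.04],[0,0,-0.04],[0,0,-0.04],[0,0,-0.02],[0,0,0]],"twist":[[0,0,0],[0,0,0],[0,0,0],[0,0,0],[0,0,0],[0,0,0],[0,0,0],[0,0,0],[0,0,0],[0,0,0],[0,0,0],[0,0,0],[0,0,0]]}' 0.34 && python3 -m creep '{"delta_pos":[[-0.033,-0.0112,0],[-0.033,-0.0112,0],[-0.033,-0.0112,0],[-0.033,-0.0112,0],[-0.033,-0.0112,0],[-0.033,-0.0112,0],[-0.033,-0.0112,0],[-0.033,-0.0112,0],[-0.033,-0.0112,0],[-0.033,-0.0112,0],[-0.035,-0.0112,0],[0,0,0],[0,0,0]],"twist":[[0,0,0],[0,0,0],[0,0,0],[0,0,0],[0,0,0],[0,0,0],[0,0,0],[0,0,0],[0,0,0],[0,0,0],[0,0,0],[0,0,0],[0,0,0]]}'
python3 - <<'E'
from h import *
st(); c,im,d=shot('wrist','w12')
E
```

```text
t: 23.32
ee_pos: [644.5, -92.2, 33.5]
orientation: [2.459, 1.953, 0.002]
ft_force: [-0.2, -0.2, -1.0]
width: 19.6
grasp_force: 30.0
t: 24.4
ee_pos: [646.1, -92.7, 299.7]
orientation: [2.454, 1.948, 0.012]
ft_force: [1.2, -0.4, 0.9]
width: 29.9
grasp_force: 0.0
t: 25.48
ee_pos: [439.3, -420.8, 291.4]
orientation: [-2.463, -1.948, 0.0]
ft_force: [0.9, 0.2, -0.4]
width: 30.3
grasp_force: 0.0
{'t': 25.483, 'qpos': [-0.784, 0.33, 1.602, 0.0, 1.211, -0.551], 'ee_pos': [439.305, -420.803, 291.439], 'orientation': [-2.463, -1.948, 0.0], 'ft_force': [0.925, 0.211, -0.367], 'grasp_force': 0.0, 'width': 30.335}
[[0.23, 0.973, -0.001], [0.973, -0.23, 0.001], [0.001, -0.001, -1.0]]
```

View pics/w12.png

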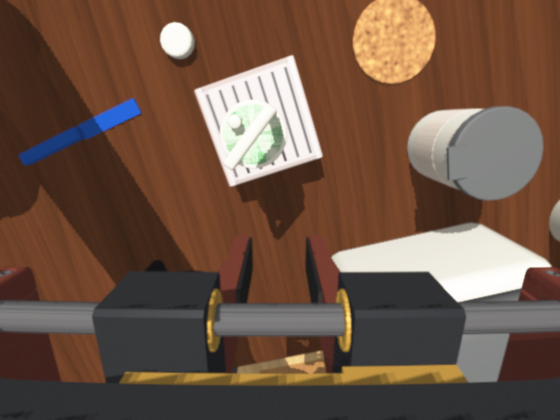

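The cup stands on the rack with its handle bar from (228,165) to (271,110) and the spout at (235,121). The appliance at right needs a height check.

```bash
python3 - <<'E'
from h import *
c,im,d=load('w12');X=cloud(c,d)
hsv=cv2.cvtColor(im,cv2.COLOR_RGB2HSV).astype(int);v,u=np.mgrid[:420,:560]
m=((X[...,2]>155)&(X[...,2]<185)&(u>200)&(u<300)&(v>90)&(v<190)).astype(np.uint8)
k=max(cv2.findContours(m,cv2.RETR_EXTERNAL,cv2.CHAIN_APPROX_NONE)[0],key=cv2.contourArea)
r=cv2.minAreaRect(plane(c,k[:,0],170)[:,:2].astype(np.float32));print('handle',k[:,0].min(0),k[:,0].max(0),np.round(r[0],1),np.round(r[1],1),r[2],cv2.boxPoints(r).round(1).tolist(),np.nanmedian(X[...,2][m>0]))
m=((hsv[...,0]<25)&(hsv[...,1]>110)&(hsv[...,2]>150)&(u>340)&(u<450)&(v<100)).astype(np.uint8)
k=max(cv2.findContours(m,cv2.RETR_EXTERNAL,cv2.CHAIN_APPROX_NONE)[0],key=cv2.contourArea)
r=cv2.minAreaRect(plane(c,k[:,0],4)[:,:2].astype(np.float32));print('coaster',np.round(r[0],1),np.round(r[1],1))
print('spout',X[121,235].round(),'appl',X[245,400].round(),X[260,480].round(),'formula',X[150,490].round())
a=(X[...,2]>100)&(X[...,0]<700);
w=X[(u>330)&(v>215)&(v<300)];print(np.nanmin(w,0).round(),np.nanmax(w,0).round())
E
```

```text
handle [223 104] [276 169] [ 426.3 -359.5] [67. 12.] 38.9044303894043 [[396.3999938964844, -375.8999938964844], [404.0, -385.20001220703125], [456.1000061035156, -343.20001220703125], [448.6000061035156, -333.8999938964844]] 168.36144694498836
coaster [ 625.9 -289.3] [101.7 110.7]
spout [ 414. -342.  135.] appl [ 585. -560.   37.] [ 651. -561.  119.] formula [ 665. -430.  127.]
[ 460. -686.   -5.] [ 856. -391.  391.]
```

```bash
python3 -m creep '{"delta_pos":[[0,0,0],[0,0,0],[0,0,0],[0,0,0],[0,0,0],[0,0,0],[0,0,0],[0.014,-0.028,0],[0.0144,-0.028,0],[0,0,0.03],[0,0,0.03],[0,0,0],[0,0,0]],"twist":[[0,0,6.3],[0,0,6.3],[0,0,6.3],[0,0,6.3],[0,0,6.3],[0,0,6.4],[0,0,0],[0,0,0],[0,0,0],[0,0,0],[0,0,0],[0,0,0],[0,0,0]]}'
python3 - <<'E'
from h import *
st(); c,im,d=shot('wrist','w13');X=cloud(c,d);v,u=np.mgrid[:420,:560]
m=((X[...,2]>155)&(X[...,2]<185)&(u>240)&(u<320)&(v>60)&(v<270)).astype(np.uint8)
k=max(cv2.findContours(m,cv2.RETR_EXTERNAL,cv2.CHAIN_APPROX_NONE)[0],key=cv2.contourArea)
r=cv2.minAreaRect(plane(c,k[:,0],170)[:,:2].astype(np.float32));print('handle',k[:,0].min(0),k[:,0].max(0),np.round(r[0],1),np.round(r[1],1),r[2])
E
```

```text
t: 26.62
ee_pos: [427.4, -357.0, 231.3]
orientation: [-2.957, -1.053, 0.002]
ft_force: [-0.3, 0.2, 0.7]
width: 30.2
grasp_force: 0.0
{'t': 26.617, 'qpos': [-0.717, 0.315, 1.772, 0.0, 1.058, 0.169], 'ee_pos': [427.356, -357.009, 231.323], 'orientation': [-2.957, -1.053, 0.002], 'ft_force': [-0.346, 0.207, 0.703], 'grasp_force': 0.0, 'width': 30.151}
[[0.775, 0.632, -0.003], [0.632, -0.775, 0.002], [-0.0, -0.003, -1.0]]
handle [273 175] [289 262] [ 427.7 -358.3] [68.5 11.7] 38.942840576171875
```

```bash
python3 -m creep '{"delta_pos":[[0,0.001,0.025],[0,0,0.025],[0,0,0.02],[0,0,0.01],[0,0,0.004],[0,0,0],[0,0,0]],"twist":[[0,0,0],[0,0,0],[0,0,0],[0,0,0],[0,0,0],[0,0,0],[0,0,0]]}' && python3 -m creep '{"delta_pos":[[0,0,0],[0,0,0],[0,0,0],[0,0,0],[0,0,0],[0,0,0],[0,0,0]],"twist":[[0,0,0],[0,0,0],[0,0,0],[0,0,0],[0,0,0],[0,0,0],[0,0,0]]}' 0 && python3 -m creep '{"delta_pos":[[0,0,-0.01],[0,0,-0.015],[0,0,-0.015],[0,0,-0.015],[0,0,-0.005],[0,0,0],[0,0,0]],"twist":[[0,0,0],[0,0,0],[0,0,0],[0,0,0],[0,0,0],[0,0,0],[0,0,0]]}'
```

```text
t: 27.25
ee_pos: [429.1, -360.0, 149.5]
orientation: [2.96, 1.049, 0.002]
ft_force: [-0.2, -0.1, -0.2]
width: 30.1
grasp_force: 0.0
t: 27.83
ee_pos: [428.5, -359.4, 149.0]
orientation: [2.961, 1.048, 0.001]
ft_force: [-0.5, 0.8, 5.9]
width: 11.6
grasp_force: 30.0
t: 28.42
ee_pos: [428.1, -359.1, 208.1]
orientation: [2.961, 1.049, 0.0]
ft_force: [-0.4, 0.2, -1.5]
width: 11.6
grasp_force: 30.0
```

```bash
python3 -m creep '{"delta_pos":[[0.012,0.004,0],[0.022,0.0075,0],[0.025,0.0085,0],[0.025,0.0085,0],[0.025,0.0085,0],[0.025,0.0085,0],[0.025,0.0085,0],[0.022,0.0075,0],[0.012,0.004,0],[0.007,0.002,0],[0,0,0],[0,0,0],[0,0,0],[0,0,0]],"twist":[[0,0,0],[0,0,0],[0,0,0],[0,0,0],[0,0,0],[0,0,0],[0,0,0],[0,0,0],[0,0,0],[0,0,0],[0,0,0],[0,0,0],[0,0,0],[0,0,0]]}' && python3 -m creep '{"delta_pos":[[0,0,0.02],[0,0,0.03],[0,0,0.025],[0,0,0.012],[0,0,0.006],[0,0,0.003],[0,0,0],[0,0,0],[0,0,0]],"twist":[[0,0,0],[0,0,0],[0,0,0],[0,0,0],[0,0,0],[0,0,0],[0,0,0],[0,0,0],[0,0,0]]}'; python3 -c "
from h import *
st()"
```

```text
t: 29.58
ee_pos: [625.1, -286.4, 208.2]
orientation: [-2.962, -1.047, 0.001]
ft_force: [-0.2, 0.2, -1.4]
width: 11.8
grasp_force: 30.0
t: 30.33
ee_pos: [627.1, -286.3, 113.8]
orientation: [2.96, 1.048, 0.003]
ft_force: [0.3, -0.6, -2.3]
width: 11.7
grasp_force: 30.0
{'t': 30.333, 'qpos': [-0.446, 0.638, 1.543, -0.0, 0.958, 0.445], 'ee_pos': [627.051, -286.319, 113.779], 'orientation': [2.96, 1.048, 0.003], 'ft_force': [0.297, -0.606, -2.255], 'grasp_force': 29.999, 'width': 11.696}
[[0.777, 0.629, 0.002], [0.629, -0.777, -0.001], [0.001, 0.002, -1.0]]
```

Lower gently until contact shows.

```bash
python3 -m creep '{"delta_pos":[[0,0,0.002],[0,0,0.0015],[0,0,0],[0,0,0],[0,0,0]],"twist":[[0,0,0],[0,0,0],[0,0,0],[0,0,0],[0,0,0]]}'; python3 -m creep '{"delta_pos":[[0,0,0.001],[0,0,0],[0,0,0],[0,0,0]],"twist":[[0,0,0],[0,0,0],[0,0,0],[0,0,0]]}'
```

```text
t: 30.75
ee_pos: [626.2, -285.8, 108.7]
orientation: [2.961, 1.049, 0.0]
ft_force: [1.0, 0.2, -2.1]
width: 11.7
grasp_force: 30.0
t: 31.08
ee_pos: [626.4, -285.9, 108.0]
orientation: [2.961, 1.049, 0.001]
ft_force: [-1.2, 1.0, 1.9]
width: 11.5
grasp_force: 30.0
```

The cup is on the coaster. I'll release it and rise, take a top picture to check, then go behind the lid.

```bash
python3 -m creep '{"delta_pos":[[0,0,0],[0,0,0],[0,0,0],[0,0,0],[0,0,-0.01],[0,0,-0.02],[0,0,-0.04],[0,0,-0.04],[0,0,-0.04],[0,0,-0.04],[0,0,0],[0,0,0],[0,0,0],[0,0,0],[0,0,0],[0,0,0],[0,0,0]],"twist":[[0,0,0],[0,0,0],[0,0,0],[0,0,0],[0,0,0],[0,0,0],[0,0,0],[0,0,0],[0,0,0],[0,0,0],[0,0,-6.3],[0,0,-6.3],[0,0,-6.3],[0,0,-6.3],[0,0,-6.3],[0,0,-6.4],[0,0,0]]}' 0.34 && python3 -m creep '{"delta_pos":[[0.037,-0.012,0],[0.037,-0.012,0],[0.037,-0.012,0],[0.037,-0.012,0],[0.037,-0.012,0],[0.037,-0.012,0],[0.037,-0.012,0],[0.037,-0.012,0],[0.037,-0.012,0],[0.037,-0.012,0],[0.037,-0.012,0],[0.037,-0.012,0],[0.037,-0.012,0],[0.037,-0.012,0],[0.037,-0.012,0],[0.037,-0.012,0],[0.037,-0.011,0],[0.037,-0.011,0],[0,0,0],[0,0,0]],"twist":[[0,0,0],[0,0,0],[0,0,0],[0,0,0],[0,0,0],[0,0,0],[0,0,0],[0,0,0],[0,0,0],[0,0,0],[0,0,0],[0,0,0],[0,0,0],[0,0,0],[0,0,0],[0,0,0],[0,0,0],[0,0,0],[0,0,0],[0,0,0]]}' 0
python3 - <<'E'
from h import *
o=st(); print('case xy',(o['ee_pos'][:2]-np.array([539.2,279.4]))@np.array([[.225,-.974],[.974,.225]]))
c,im,d=shot('top','t3');cv2.imwrite('pics/c3.png',cv2.resize(im[60:320,0:440,::-1],None,fx=1.8,fy=1.8))
X=cloud(c,d)
w=X[(X[...,2]>100)&(X[...,2]<220)&(X[...,1]>380)&(X[...,1]<700)&(X[...,0]>400)&(X[...,0]<700)];print(np.percentile(w,[1,50,99],axis=0).round())
E
```

```text
t: 32.5
ee_pos: [626.1, -285.8, 298.5]
orientation: [2.456, 1.958, 0.0]
ft_force: [0.7, 0.2, -0.6]
width: 29.9
grasp_force: 0.0
t: 34.17
ee_pos: [567.9, 413.2, 297.6]
orientation: [2.46, 1.954, -0.0]
ft_force: [-0.8, -0.4, 0.1]
width: 0.3
grasp_force: 0.0
{'t': 34.167, 'qpos': [0.612, 0.473, 1.373, -0.0, 1.296, 0.841], 'ee_pos': [567.922, 413.211, 297.573], 'orientation': [2.46, 1.954, -0.0], 'ft_force': [-0.795, -0.436, 0.121], 'grasp_force': 0.0, 'width': 0.275}
[[0.226, 0.974, -0.0], [0.974, -0.226, -0.0], [-0.0, -0.0, -1.0]]
case xy [136.79471126   2.1328232 ]
[[466. 380. 107.]
 [526. 388. 174.]
 [657. 672. 208.]]
```

View pics/c3.png

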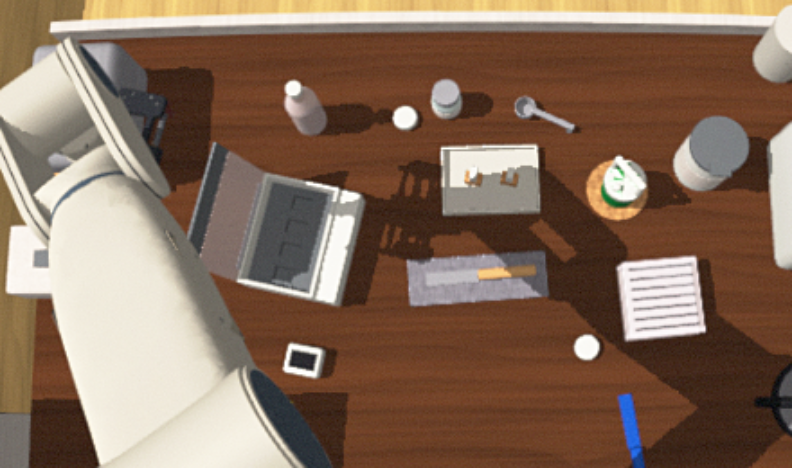

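The top view shows both bars in the dish, the cup on the coaster, the spatula on its mat and the lid open. Next, swing the lid forward from behind.

```bash
python3 -m creep '{"delta_pos":[[0,0,0.03],[0,0,0.035],[0,0,0.035],[0,0,0.03],[0,0,0.01],[0,0,0],[0,0,0]],"twist":[[0,0,0],[0,0,0],[0,0,0],[0,0,0],[0,0,0],[0,0,0],[0,0,0]]}' && python3 -m creep '{"delta_pos":[[-0.01,0,0],[-0.01,0,0],[-0.01,0,0],[-0.01,0,0],[-0.01,0,0],[-0.01,0,0],[-0.01,0,0],[-0.01,0,0],[-0.01,0,0.002],[-0.01,0,0.003],[-0.01,0,0.005],[0,0,0],[0,0,0]],"twist":[[0,0,0],[0,0,0],[0,0,0],[0,0,0],[0,0,0],[0,0,0],[0,0,0],[0,0,0],[0,0,0],[0,0,0],[0,0,0],[0,0,0],[0,0,0]]}'
python3 - <<'E'
from h import *
o=st(); print('case xy',(o['ee_pos'][:2]-np.array([539.2,279.4]))@np.array([[.225,-.974],[.974,.225]]))
shot('scene','s3')
c,im,d=shot('top','t4');X=cloud(c,d);Q=(X[...,:2]-np.array([539.2,279.4]))@np.array([[.225,-.974],[.974,.225]])
m=(abs(Q[...,1])>50)&(abs(Q[...,1])<85)&(Q[...,0]>-100)&(Q[...,0]<130)&(X[...,2]>75)&(X[...,2]<230)
for a in range(75,230,20):
    s=m&(X[...,2]>=a)&(X[...,2]<a+20)
    if s.sum():print(a,s.sum(),np.median(Q[s][:,0]).round())
E
```

```text
t: 34.8
ee_pos: [569.5, 410.6, 158.7]
orientation: [2.462, 1.951, 0.001]
ft_force: [-0.2, -0.7, 0.5]
width: 0.7
grasp_force: 0.0
t: 35.88
ee_pos: [543.2, 303.2, 147.0]
orientation: [-2.461, -1.953, 0.003]
ft_force: [0.1, 0.0, -0.2]
width: 0.6
grasp_force: 0.0
{'t': 35.883, 'qpos': [0.49, 0.51, 1.687, -0.0, 0.946, 0.72], 'ee_pos': [543.225, 303.192, 147.043], 'orientation': [-2.461, -1.953, 0.003], 'ft_force': [0.101, 0.016, -0.232], 'grasp_force': 0.0, 'width': 0.557}
[[0.227, 0.974, -0.001], [0.974, -0.227, -0.001], [-0.001, -0.001, -1.0]]
case xy [24.07872868  1.43269356]
75 8 54.0
95 1 38.0
115 35 29.0
135 35 15.0
155 43 -1.0
175 42 -17.0
```

The lid is following, at about 55° now. Push on down to shut.

```bash
python3 -m creep '{"delta_pos":[[-0.008,0,0.005],[-0.008,0,0.006],[-0.006,0,0.006],[-0.006,0,0.007],[-0.005,0,0.007],[-0.004,0,0.008],[-0.004,0,0.008],[-0.003,0,0.008],[-0.002,0,0.008],[-0.002,0,0.007],[0,0,0.005],[0,0,0],[0,0,0]],"twist":[[0,0,0],[0,0,0],[0,0,0],[0,0,0],[0,0,0],[0,0,0],[0,0,0],[0,0,0],[0,0,0],[0,0,0],[0,0,0],[0,0,0],[0,0,0]]}' && python3 -m creep '{"delta_pos":[[0,0,0.002],[0,0,0.002],[0,0,0],[0,0,0],[0,0,0]],"twist":[[0,0,0],[0,0,0],[0,0,0],[0,0,0],[0,0,0]]}'; python3 -c "
from h import *
st()"
```

```text
t: 37.07
ee_pos: [532.6, 257.5, 72.2]
orientation: [-2.46, -1.953, 0.001]
ft_force: [0.0, 0.6, -0.6]
width: 0.4
grasp_force: 0.0
t: 37.48
ee_pos: [532.9, 257.5, 68.8]
orientation: [2.46, 1.954, 0.0]
ft_force: [-0.3, -0.1, -0.0]
width: 0.5
grasp_force: 0.0
{'t': 37.483, 'qpos': [0.43, 0.586, 1.79, 0.0, 0.766, 0.659], 'ee_pos': [532.929, 257.53, 68.829], 'orientation': [2.46, 1.954, 0.0], 'ft_force': [-0.264, -0.12, -0.011], 'grasp_force': 0.0, 'width': 0.473}
[[0.227, 0.974, 0.0], [0.974, -0.227, 0.0], [0.0, 0.0, -1.0]]
```

```bash
for i in 1 2; do python3 -m creep '{"delta_pos":[[0,0,0.001],[0,0,0],[0,0,0],[0,0,0]],"twist":[[0,0,0],[0,0,0],[0,0,0],[0,0,0]]}' | grep -E 'ee_pos|ft'; done
```

```text
ee_pos: [533.0, 257.6, 68.3]
ft_force: [-1.7, 0.0, 4.6]
ee_pos: [533.1, 257.6, 68.2]
ft_force: [-3.9, -2.1, 14.0]
```

Firm contact, so the cover is shut. Rise and check everything.

```bash
python3 -m creep '{"delta_pos":[[0,0,-0.02],[0,0,-0.04],[0,0,-0.04],[0,0,-0.04],[0,0,-0.04],[0,0,-0.03],[-0.035,0.005,0],[-0.035,0.005,0],[-0.035,0.005,0],[-0.035,0.005,0],[-0.035,0.005,0],[-0.035,0.005,0],[-0.035,0.005,0],[-0.035,0.005,0],[0,0,0],[0,0,0]],"twist":[[0,0,0],[0,0,0],[0,0,0],[0,0,0],[0,0,0],[0,0,0],[0,0,0],[0,0,0],[0,0,0],[0,0,0],[0,0,0],[0,0,0],[0,0,0],[0,0,0],[0,0,0],[0,0,0]]}'
python3 - <<'E'
from h import *
shot('wrist','w14');shot('top','t5');shot('scene','s5')
a=load('w14')[1];b=load('s5')[1]
cv2.imwrite('pics/c4.png',np.hstack([cv2.resize(a,(400,300)),cv2.resize(b[120:400,100:470],(396,300))])[:,:,::-1])
c,im,d=load('t5');X=cloud(c,d);Q=(X[...,:2]-np.array([539.2,279.4]))@np.array([[.225,-.974],[.974,.225]])
for a in(-75,-55,-20,20,50):
    s=(abs(Q[...,0]-a)<8)&(abs(Q[...,1])<80);print('lid z at',a,np.nanmedian(X[...,2][s]).round(1))
c,im,d=load('w14');print(proj(c,[[468,51,5],[482,-138,8],[427,82,3],[503,82,3],[518,-156,3],[440,-158,3]]).round())
E
```

```text
t: 39.48
ee_pos: [508.1, -25.9, 276.8]
orientation: [2.464, 1.949, 0.0]
ft_force: [-0.6, 0.5, -0.2]
width: 0.6
grasp_force: 0.0
lid z at -75 68.4
lid z at -55 69.0
lid z at -20 69.0
lid z at 20 69.2
lid z at 50 69.1
[[236. 124.]
 [279. 249.]
 [201. 108.]
 [256.  94.]
 [305. 254.]
 [255. 265.]]
```

View pics/c4.png

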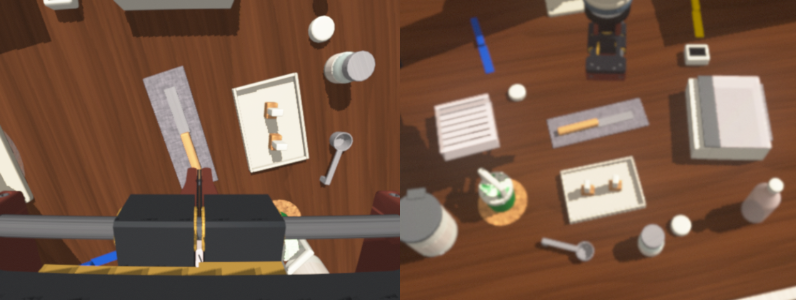

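The final view shows the lid flat at z 69 across its length and both bars standing tab-up in the dish. The cup is within the coaster, and the spatula lies on the mat with margin at both ends. Handing in.

```bash
python3 -c "
from workcell import close_job
print(close_job())"
```

```text
the job is handed in; nothing more can be done
None
```

The job is done and handed in at about 39.5 s: I levered the cover open with the spatula, stood both bars (only two were present) tab-up in the dish and the cup on the coaster, and left the spatula flat on its mat and the cover shut. No verdict came back.

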